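# Set the tamping stand's depth stop to the gauge portafilter

### The job

Stand the wooden-handled gauge portafilter flat on the tamping stand, its head centred on the round pad under the raised stop and its handle pointing out along the board. Then gently lower the blue depth stop until its foot just rests on the portafilter's brass disc, and swing the red-tipped clamp lever all the way over to lock it there. Leave the black-handled portafilter and the other things on the counter where they are.

Things in the scene. Friction and masses are not known exactly. Their poses are not given: they have to be found in the camera images.
- stand: Fixed tamping stand, place and yaw vary. Origin: on the counter below the stop's rod; x to the rear column, z up. Dark wooden board 160 mm wide, 12 thick, from x = -175 mm (open front) to +115. Steel column 30 x 40 mm at x = 90. Aluminium bracket 50 mm wide from x = -20 to +105 mm, 135 to 165 mm above the counter.
- pad (a point): Centre of the round black pad (72 mm, flush, with a white ring of 90 mm) on the board's top, 12 mm above the counter, on the axis of the stop's rod. Same axes as the stand.
- stop: Blue depth stop sliding up and down through the bracket: foot 50 mm wide, 12 thick; steel rod 16 mm; knob on top 40 mm wide, 30 high. Origin: centre of the foot's underside, which starts 85 to 115 mm above the counter and can go down to 50. It stays where left: about 3 N pushes it down, 9 N lifts it. Pressing the portafilter with over 40 N is too hard.
- stop_knob (a point): Centre of the top face of the stop's blue knob, 168 mm above the underside of the foot.
- clamp (a joint): Angle of the clamp lever, rad. Starts open at 0 to 0.4, stays where left; 1.4 is its end stop, locked. Grows counter-clockwise seen from above: the lever points 0.17 rad left of the stand's +x at 0 and along the stand's +y at 1.4. About 0.1 N m moves it.
- clamp_pivot (a point): The lever's vertical axis, on the bracket's top face (165 mm above the counter), 40 mm behind the rod (stand's +x), through a dark steel cam disc 58 mm wide. Its axes turn with the lever.
- clamp_grip (a point): Point on the axis of the red upright grip at the lever's end, 70 mm from the pivot and 18 mm below the grip's top. The grip is a cylinder 16 mm wide and stands from 169 to 216 mm above the counter; the lever arm under it is 12 mm wide, top face 177 mm above the counter.
- gauge: Gauge portafilter, loose, 0.3 to 0.65 kg: steel head 70 mm wide (lip 72), 45 high, flush brass disc on top; pale wooden handle 26 mm wide, 24 thick. Origin: centre of the head's underside. The handle runs along -x, 40 to 165 mm out, its middle 30 mm high at the head, 23 at 85 mm out, 12 at the tip, which rests on the surface too. Balances 55 mm out. Starts left or right of the stand.
- gauge_top (a point): Centre of the brass disc on the gauge portafilter's head, 45 mm above its underside. Same axes as the portafilter.
- spare: The other portafilter, same shape, black handle and dark top: leave it alone. It lies on the opposite side of the stand from the gauge portafilter.
- tamper: Bystander: steel hand tamper, 58 mm wide, 90 mm high. Origin at its underside.
- shaker: Bystander: sugar shaker, 72 mm wide, 141 mm high. Origin at its underside.
- pitcher: Bystander: steel milk jug, 80 mm wide, 100 mm high, handle at its +y. Origin at its underside.
- cups: Bystander: two white cups stacked on a saucer, 110 mm wide, 108 mm high. Origin at its underside.
- syrup: Bystander: amber syrup bottle, 64 mm wide, 170 mm high. Origin at its underside.
Not all that is in view belongs to the job. What is shaped like the gauge but green is not meant.

How it is judged:
By the outcome, as a careful person would: the job done as asked, in the order asked, and still so for the second after the job is handed in, with the robot touching nothing.
It also fails if it takes over 72 s, if anything falls off the work surface, if the arm or the gripper's body presses on something with over 40 N, if the wrist force passes 120 N, or if a joint passes its speed limit or range.

### The arm

A 7-joint arm with a two-finger parallel gripper is mounted at the origin on the work surface. World frame = base frame: x ahead of the robot, y to its left, z up, the work surface at z = 0. Lengths are in m, angles in rad, forces in N, time in s.
With the tool pointing down it reaches from about 0.4 to 0.875 m from the base axis. Payload 4.4 kg.
Tool frame: the origin (TCP) lies on the mounting face of the last link; the fingertips stand 173 mm ahead of it and the grasp point (between the pads) lies 155 mm ahead of it; z points along the fingers, y is the direction in which the jaws open and shut (so a half turn about z gives the same grasp; the last joint's range is limited). The gripper opens to 85 mm and grips with 20 to 120 N. Pads are 22 mm wide; open, the fingers measure 114 mm over their backs; the gripper's body (76 mm by 85 mm) begins 54 mm behind the grasp point. The pads swing forward as they close: fully open they stand 13 mm farther back than shut.
Start: joints at [1.239, 0.628, 0.038, 1.517, -0.027, 0.996, -0.02], TCP at [0.171, -0.627, 0.405] pointing down, gripper open.
Joint ranges: [-3.06, 3.06], [-0.37, 2.12], [-1.25, 1.32], [0.18, 2.47], [-1.1, 4.24], [0.23, 1.98], [-2.94, 2.94]. Speed limits (rad/s): [2.57, 2.57, 3.14, 3.14, 3.14, 3.14, 3.14].

### API

Orientations are given as a unit quaternion [x, y, z, w].
In Python, from rig import * gives the robot as it stands.
- The arm moves only by the tool arm_command, never from a script. Its argument "steps" is one flat list of numbers, 6 for each row, row after row: the shift along the tool's x, y, z in m, then the turn, a rotation vector about the tool's x, y, z in degrees. In form: [x, y, z, ax, ay, az, x, y, z, ax, ay, az, ...]. A call has 1 to 12 rows; each row shifts and turns the commanded pose from where the row before left it, along the tool's axes as they then stand; what a row does not reach is not made up. A row lasts 1/8 s, in which the tool goes at most 62.5 mm and 10.7 degrees, less where a joint would pass 70% of its speed; a pose out of reach is approached as far as the arm can. A call with a gripper value outside its range is refused whole. "fingers" is the finger opening in m, from 0 to 0.0854, set as the call begins (left out, the last holds). The fingers move at their own pace and stop on an object; "grip_force" is the grip in N (left out, the last holds). Time passes only in rows, so rows that do not move let the fingers close. It gives the time, the measured TCP pose, the force and the opening at its end, in the units of the state.
- get_state(): the state, without advancing time (a new reading comes with each control period).
- snapshot(name): name is "side" or "top"; returns a dict with "image" (384x512x3 uint8, red, green, blue), "K" (3x3 intrinsics, pixels), "distortion" ([k1, k2, p1, p2, k3] as OpenCV has them; the pictures are not rectified), "xyz" and "attitude" of the camera in the world. Camera axes: x right, y up, looking along -z (the intrinsics and any distortion apply to the point x, -y, -z); pixel columns grow to the right and rows downward; lengths in m; the calibration is good to about 2 mm. A picture is of the moment at which its call begins. There is no depth.
- close_job(): hands the job in, once; it reports no verdict.
The state is a dict: "t": time; "joint_pos": joint angles; "qd": joint speeds; "tau": joint torques, N m; "tcp_pos": TCP position; "ee_rot": TCP orientation; "contact_force": force on the tool from outside, world axes, zero at the start; "torque": the same for the moment, N m; "grip_width": finger opening in m.
Only numpy, scipy, OpenCV 4.12 (cv2) and the standard library are available. Lean on these libraries where they do the work, as an engineer would, in place of code of your own. Each camera call takes 0.05 s, during which the arm holds its last target. There are 200 camera calls.

## Working session

There is one attempt and no reset: what is moved stays moved. The work goes in short steps, Python scripts to look and compute and a tool call to move; the robot and the scene stay as the last step left them, time stands still between calls to the robot, and variables do not carry over. Pictures are saved under pics/ and viewed, about 8 in all and at most 12, crops included, and the job is handed in when it is done.

Besides the shell and the picture viewer there is one more tool, called after ">>>" as a command line: name --argument value ..., lists and objects as JSON in quotes. arm_command: Moves the arm, as the interface text tells. Its arguments: {"type":"object","properties":{"steps":{"type":"array","items":{"type":"number"}},"fingers":{"type":"number"},"grip_force":{"type":"number"}},"required":["steps"]}

```bash
ls; mkdir -p pics; python3 - <<'E'
from rig import *
import cv2,json
s=get_state(); print({k:(np.round(v,4).tolist() if not isinstance(v,float) else v) for k,v in s.items()} if 'np' in globals() else s)
import numpy as np, pickle
d={}
for n in("side","top"):
    c=snapshot(n); d[n]=c
    cv2.imwrite(f"pics/{n}0.png",cv2.cvtColor(c["image"],cv2.COLOR_RGB2BGR))
    print(n,{k:np.round(np.array(c[k]),4).tolist() for k in("K","distortion","xyz","attitude")})
pickle.dump(d,open("c0.pkl","wb"))
E
```

```text
pics
{'t': 0.0, 'joint_pos': array([ 1.2391656 ,  0.62933947,  0.03842593,  1.51838985, -0.02698935,
        0.99631393, -0.01999118]), 'qd': array([ 0.00068202, -0.00095324, -0.00129818,  0.0001107 , -0.00058732,
       -0.00041189,  0.00158312]), 'tau': array([ 3.16565083e-04, -5.63387489e+01,  1.22654099e+00, -1.93441415e+01,
        1.11181301e-02,  1.03846935e-02,  3.24771395e-05]), 'tcp_pos': array([ 0.17071892, -0.62686175,  0.40378582]), 'ee_rot': array([ 9.91177492e-01,  1.32537711e-01, -1.40620328e-04, -9.56229067e-04]), 'contact_force': array([0.05334523, 0.18443498, 0.05225489]), 'torque': array([0.01213805, 0.01535541, 0.00204666]), 'grip_width': 0.08522193568466746}
side {'K': [[393.0656, 0.0, 255.403], [0.0, 393.0656, 194.726], [0.0, 0.0, 1.0]], 'distortion': [-0.0529, 0.0, 0.0, 0.0, 0.0], 'xyz': [0.3745, 1.0184, 0.9237], 'attitude': [-0.0287, 0.4542, 0.889, -0.0509]}
top {'K': [[476.8985, 0.0, 255.9655], [0.0, 476.8985, 193.5727], [0.0, 0.0, 1.0]], 'distortion': [-0.1915, 0.0, 0.0, 0.0, 0.0], 'xyz': [0.2853, -0.0187, 1.8714], 'attitude': [-0.042, 0.0338, 0.7155, -0.6966]}
```

```bash
python3 -c "
import cv2,numpy as np
cv2.imwrite('pics/both.png',np.vstack([cv2.imread('pics/top0.png')]))"
```

```text
(no output)
```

View pics/top0.png

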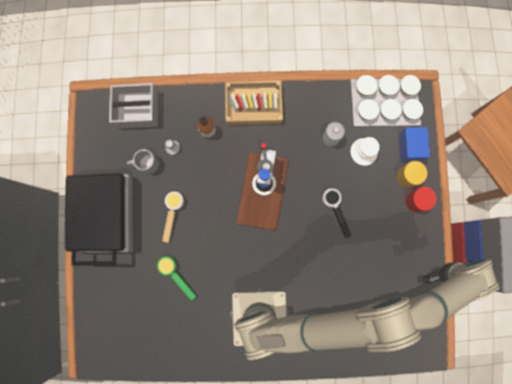

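View pics/side0.png

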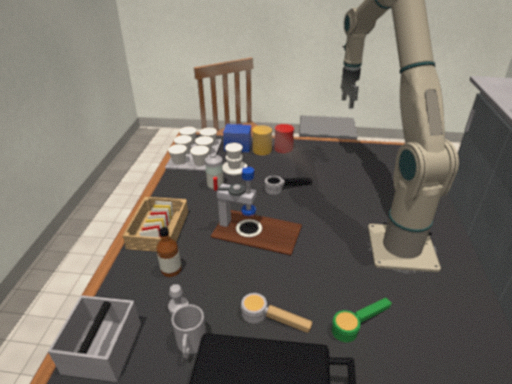

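Top view: the stand is near (264,185), the gauge head at (174,201) with its handle down to (168,240), the green decoy at (167,266) and the spare at (333,198). The gauge is on the left (+y) side. I'll take enlarged crops next.

```bash
cat > h.py <<'E'
import numpy as np, cv2
from scipy.spatial.transform import Rotation as R
def und(c,uv):
    p=cv2.undistortPoints(np.array(uv,float).reshape(-1,1,2),np.array(c["K"]),np.array(c["distortion"]))[:,0]
    d=np.c_[p[:,0],-p[:,1],-np.ones(len(p))]
    return R.from_quat(c["attitude"]).apply(d)
def onz(c,uv,z):
    d=und(c,uv); o=np.array(c["xyz"]); t=(np.asarray(z)-o[2])/d[:,2]
    return o+d*t[:,None]
def proj(c,P):
    q=R.from_quat(c["attitude"]).inv().apply(np.atleast_2d(P)-np.array(c["xyz"]))*[1,-1,-1]
    return cv2.projectPoints(q.reshape(-1,1,3),np.zeros(3),np.zeros(3),np.array(c["K"]),np.array(c["distortion"]))[0][:,0]
def crop(c,x0,y0,w,h,s):
    im=cv2.cvtColor(c["image"],cv2.COLOR_RGB2BGR)[y0:y0+h,x0:x0+w]
    o=cv2.resize(im,None,fx=s,fy=s,interpolation=cv2.INTER_CUBIC)
    for i in range(0,w,10):
        cv2.line(o,(i*s,0),(i*s,6),(0,255,255),1)
        if i%20==0: cv2.putText(o,str(x0+i),(i*s,18),0,.4,(0,255,255),1)
    for j in range(0,h,10):
        cv2.line(o,(0,j*s),(6,j*s),(0,255,255),1)
        if j%20==0: cv2.putText(o,str(y0+j),(8,j*s+4),0,.4,(0,255,255),1)
    return o
E
python3 - <<'E'
import pickle;from h import *
d=pickle.load(open('c0.pkl','rb'))
cv2.imwrite('pics/ctop.png',crop(d['top'],155,135,140,115,5)[:575])
cv2.imwrite('pics/cside.png',crop(d['side'],200,160,130,190,3) if 0 else crop(d['side'],205,160,115,100,6))
E
```

```text
(no output)
```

View pics/ctop.png

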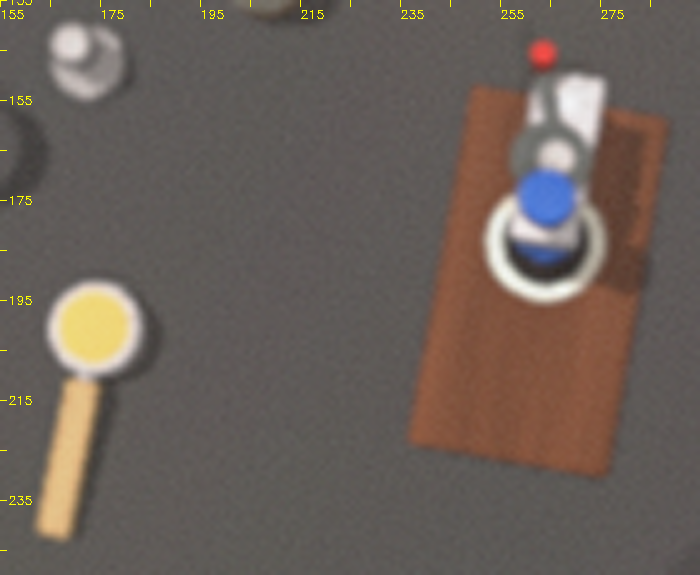

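View pics/cside.png

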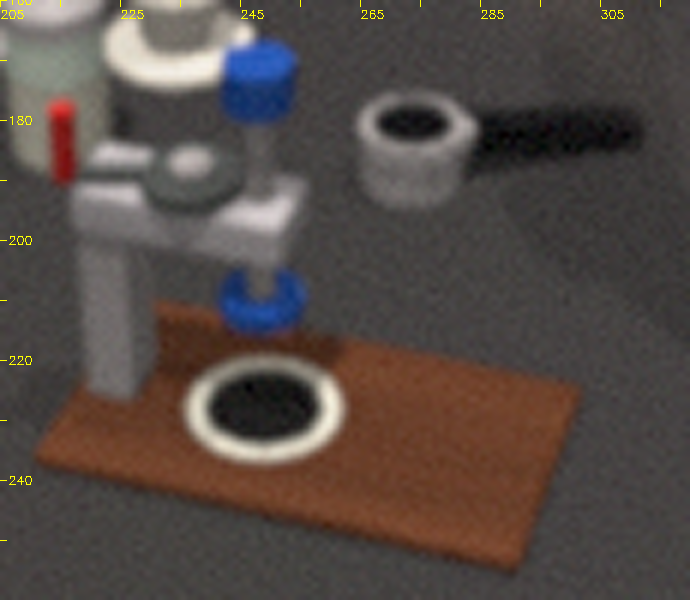

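The top crop reads, in crop pixels at 5x, board corners (475,85), (667,118), (603,477), (408,443), ring centre about (545,243), gauge disc (93,327), handle tip (54,538), knob (546,197) and red grip (543,54). In the side crop at 6x, the ring spans 184–346 x 354–463, the foot is near (262,300) and the knob top near (260,60).

```bash
python3 - <<'E'
import pickle;from h import *
from scipy.optimize import least_squares
d=pickle.load(open('c0.pkl','rb'));T,S=d['top'],d['side']
t=lambda p:(np.array(p,float)+.5)/5-.5+[155,135]
s=lambda p:(np.array(p,float)+.5)/6-.5+[205,160]
C=t([(475,85),(667,118),(603,477),(408,443)]);CS=s([(152,302),(580,388),(515,570),(38,462)])
print(onz(T,C,.012)); 
# stand fit: board corners in both, ring in both
def pts(p,L): 
    c,s_=np.cos(p[2]),np.sin(p[2]); L=np.array(L); return np.c_[p[0]+c*L[:,0]-s_*L[:,1],p[1]+s_*L[:,0]+c*L[:,1],L[:,2]]
z=.012
Lt=[(.115,.08,z),(.115,-.08,z),(-.175,-.08,z),(-.175,.08,z)]
# side order: rear-right, front-right, front-left, rear-left corners
Ls=[(.115,-.08,z),(-.175,-.08,z),(-.175,.08,z),(.115,.08,z)]
ring=np.array([[0,0,z]])
def res(p):
    r=proj(T,pts(p,Lt))-C, proj(S,pts(p,Ls+[(0,0,z)]))[[4]]-s([(265,408)]), (proj(S,pts(p,Ls))-CS)
    return np.r_[r[0].ravel(),r[1].ravel(),r[2].ravel()]
f=least_squares(res,[.5,0,-.1],loss='soft_l1');print('stand',f.x,np.round(res(f.x),2))
f2=least_squares(lambda p:res(p)[:8],[.5,0,-.1]);print('toponly',f2.x)
f3=least_squares(lambda p:res(p)[8:],[.5,0,-.1]);print('sideonly',f3.x)
print('ring top',onz(T,t([(545,243)]),z),'side',onz(S,s([(265,408)]),z))
# heights
p=f.x
for h in(.25,.26,.27,.28): print(h,'knobtop T',proj(T,[p[0],p[1],h])*1,'S',proj(S,[p[0],p[1],h]))
print('knob meas',t((546,197)),s((260,60)))
g=onz(T,t([(543,54)]),.216)[0];print('grip',g, 'sidegrip',onz(S,s([(62,106)]),.216))
piv=pts(p,[(.04,0,0.2)])[0];print('clamp ang',np.arctan2(g[1]-piv[1],g[0]-piv[0])-p[2]-.17, np.hypot(*(g-piv)[:2]))
# gauge
hs=cv2.cvtColor(T['image'],cv2.COLOR_RGB2HSV)
def cen(im,x0,y0,x1,y1,lo,hi):
    m=cv2.inRange(cv2.cvtColor(im,cv2.COLOR_RGB2HSV)[y0:y1,x0:x1],lo,hi);v,u=np.nonzero(m);return np.array([u.mean()+x0,v.mean()+y0]),len(u)
a,n=cen(T['image'],160,188,188,213,(20,80,120),(35,255,255));b,m=cen(S['image'],235,285,275,325,(10,90,120),(35,255,255))
print(a,n,onz(T,[a],.045),b,m,onz(S,[b],.045)); 
tip=onz(T,t([(54,538)]),.02)[0];tip=onz(T,t([(54,536)]),.024)[0];gt=onz(T,[a],.045)[0]
print('tip',tip,'len',np.hypot(*(gt-tip)[:2]),'yaw',np.arctan2(*(gt-tip)[1::-1]))
k=cen(T['image'],255,165,275,181,(100,120,80),(125,255,255));print('knob hsv',k)
st=R.from_quat([9.91177492e-01,1.32537711e-01,-1.4e-4,-9.56e-4]);print(st.as_matrix().round(3))
E
```

```text
[[ 0.65392931  0.02106682  0.012     ]
 [ 0.62313236 -0.13021299  0.012     ]
 [ 0.34122489 -0.07094882  0.012     ]
 [ 0.37175969  0.0803256   0.012     ]]
stand [ 0.52603208 -0.03020549 -0.20766287] [-0.84 -0.25  0.51  0.25  0.4   0.74 -0.98  0.15 -0.09  0.57 -2.95 -1.18
  0.85  0.04  0.54 -0.31 -1.2  -0.92]
toponly [ 0.52692772 -0.03105466 -0.20550344]
sideonly [ 0.52401934 -0.02956448 -0.21931678]
ring top [[ 0.52603869 -0.03087432  0.012     ]] side [[ 0.52611732 -0.03333184  0.012     ]]
0.25 knobtop T [[263.60911427 174.30082088]] S [[247.55168957 171.39529679]]
0.26 knobtop T [[263.61775459 173.87012857]] S [[247.50015887 168.73338266]]
0.27 knobtop T [[263.62649842 173.43416159]] S [[247.44818582 166.04673032]]
0.28 knobtop T [[263.6353476  172.99282288]] S [[247.39576554 163.33503394]]
knob meas [263.8 174. ] [247.91666667 169.58333333]
grip [ 0.63443197 -0.03191775  0.216     ] sidegrip [[ 0.63538708 -0.03609996  0.216     ]]
clamp ang 0.13173538435541557 0.06956686586144373
[173.20979021 199.95804196] 143 [[0.46622883 0.3213422  0.045     ]] [257.35220126 304.18867925] 318 [[0.45484067 0.32373627 0.045     ]]
tip [0.30522675 0.35799476 0.024     ] len 0.16512140609644246 yaw -0.223837861851383
knob hsv (array([263.83529412, 174.11764706]), 85)
[[ 0.965  0.263 -0.001]
 [ 0.263 -0.965  0.002]
 [-0.    -0.002 -1.   ]]
```

```bash
cat >> h.py <<'E'
def pose(x,y,z,yaw,tilt=0):
    # tool down, tool x along yaw, tilted by tilt deg about tool y; x,y,z = grasp point (155 mm ahead of TCP)
    q=R.from_euler('z',yaw)*R.from_euler('x',np.pi)*R.from_euler('y',tilt,degrees=True)
    return np.array([x,y,z])-q.apply([0,0,.155]),q
def rows(p,q,wps,mm=4,dg=1):
    """wps: list of (pos,rot,n)."""
    out=[]
    for P,Q,n in wps:
        p0,q0=p,q;w=(q0.inv()*Q).as_rotvec()
        for i in range(1,n+1):
            tp=p0+(P-p0)*i/n;tq=q0*R.from_rotvec(w*i/n)
            d=np.round(q.inv().apply(tp-p),mm);a=np.round((q.inv()*tq).as_rotvec(degrees=True),dg)
            out+=list(d+0)+list(a+0);p=p+q.apply(d);q=q*R.from_rotvec(a,degrees=True)
    for k in range(0,len(out),72): print('[' + ', '.join('%g'%v for v in out[k:k+72])+']')
    return p,q
def now(s): return np.array(s['tcp_pos']),R.from_quat(s['ee_rot'])
E
python3 - <<'E'
import pickle;from h import *;from rig import *
d=pickle.load(open('c0.pkl','rb'));T,S=d['top'],d['side']
p,q=now(get_state())
_,Q=pose(0,0,0,-.215)
g=np.array([.4662,.3213]);e=np.array([np.cos(-.22),np.sin(-.22)])
gr=g-.083*e; print('grasp',gr)
Pt,Qt=pose(*gr,.14,-.22,5)
pol=lambda r,a,z:np.array([r*np.cos(np.radians(a)),r*np.sin(np.radians(a)),z])
w=[]
az=np.linspace(-74.77,np.degrees(np.arctan2(Pt[1],Pt[0])),28);rr=np.interp(az,[-75,-30,0,az[-1]],[.65,.56,.52,np.hypot(*Pt[:2])]);zz=np.interp(az,[-75,-50,15,az[-1]],[.404,.5,.5,Pt[2]])
from scipy.spatial.transform import Slerp
sl=Slerp([0,1],R.concatenate([q,Qt]))
for i in range(1,28): w.append((pol(rr[i],az[i],zz[i]),sl(i/27),1))
p,q=rows(p,q,w,3,1);print(p,Pt,q.as_quat(),Qt.as_quat())
a=onz(S,[[254,307]],.045);print(a)
pj=proj(S,[.4662,.3213,.045]);print('proj gauge top in side',pj,'tip',proj(S,np.r_[g-.165*e,.024]))
cv2.imwrite('pics/cg.png',crop(S,230,280,90,60,8))
E
```

```text
grasp [0.38520051 0.33941306]
[0.049, -0.011, -0.018, 0, 0.2, 1, 0.046, -0.015, -0.016, -0.1, 0.2, 1.1, 0.045, -0.019, -0.017, 0, 0.1, 1, 0.042, -0.023, -0.016, -0.1, 0.2, 1, 0.039, -0.026, -0.016, 0, 0.2, 1.1, 0.036, -0.03, -0.011, -0.1, 0.2, 1, 0.032, -0.033, 0, 0, 0.2, 1, 0.029, -0.035, 0.001, -0.1, 0.2, 1, 0.024, -0.037, 0, 0, 0.1, 1.1, 0.021, -0.039, 0.001, -0.1, 0.2, 1, 0.018, -0.039, 0, 0, 0.2, 1, 0.015, -0.039, 0.001, -0.1, 0.2, 1.1]
[0.011, -0.041, 0, 0, 0.2, 1, 0.007, -0.041, 0, -0.1, 0.2, 1, 0.003, -0.04, 0, 0, 0.1, 1.1, 0, -0.041, 0, -0.1, 0.2, 1, -0.005, -0.04, -0.001, 0, 0.2, 1, -0.005, -0.039, 0, -0.1, 0.2, 1, -0.007, -0.039, -0.001, 0, 0.2, 1.1, -0.011, -0.037, -0.001, -0.1, 0.2, 1, -0.016, -0.037, 0.011, 0, 0.1, 1, -0.02, -0.034, 0.031, -0.1, 0.2, 1.1, -0.023, -0.033, 0.03, 0, 0.2, 1, -0.026, -0.031, 0.031, -0.1, 0.2, 1]
[-0.029, -0.028, 0.03, 0, 0.2, 1.1, -0.032, -0.025, 0.03, -0.1, 0.1, 1, -0.034, -0.023, 0.029, 0, 0.2, 1]
[0.37157889 0.34247693 0.2948259 ] [0.37201698 0.34236115 0.29441018] [ 0.99303226 -0.10957227  0.04311415  0.00469259] [ 0.99301007 -0.10967382  0.04335576  0.00478846]
[[0.4629006  0.33428725 0.045     ]]
proj gauge top in side [[253.37721234 303.11193218]] tip [[311.12957791 324.06728871]]
```

View pics/cg.png

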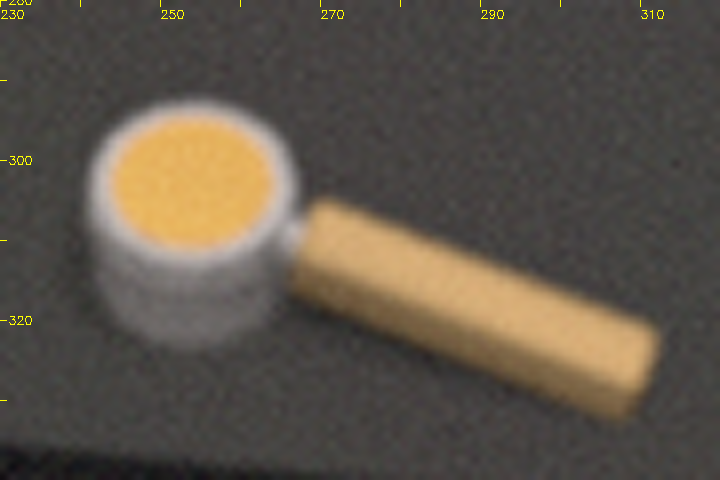

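The side crop shows the brass disc centred at about (253.9,302.7). My top-view estimate projects to (253.4,303.1), so the two agree and I can move.

>>> arm_command --steps '[0.049,-0.011,-0.018,0,0.2,1,0.046,-0.015,-0.016,-0.1,0.2,1.1,0.045,-0.019,-0.017,0,0.1,1,0.042,-0.023,-0.016,-0.1,0.2,1,0.039,-0.026,-0.016,0,0.2,1.1,0.036,-0.03,-0.011,-0.1,0.2,1,0.032,-0.033,0,0,0.2,1,0.029,-0.035,0.001,-0.1,0.2,1,0.024,-0.037,0,0,0.1,1.1,0.021,-0.039,0.001,-0.1,0.2,1,0.018,-0.039,0,0,0.2,1,0.015,-0.039,0.001,-0.1,0.2,1.1]' --fingers 0.085 --grip_force 60

```text
t: 1.6
tcp_pos: [0.5083, -0.2102, 0.4996]
ee_rot: [1.0, 0.025, 0.019, 0.003]
contact_force: [-0.7, -0.1, -0.7]
grip_width: 0.0848
```

>>> arm_command --steps '[0.011,-0.041,0,0,0.2,1,0.007,-0.041,0,-0.1,0.2,1,0.003,-0.04,0,0,0.1,1.1,0,-0.041,0,-0.1,0.2,1,-0.005,-0.04,-0.001,0,0.2,1,-0.005,-0.039,0,-0.1,0.2,1,-0.007,-0.039,-0.001,0,0.2,1.1,-0.011,-0.037,-0.001,-0.1,0.2,1,-0.016,-0.037,0.011,0,0.1,1,-0.02,-0.034,0.031,-0.1,0.2,1.1,-0.023,-0.033,0.03,0,0.2,1,-0.026,-0.031,0.031,-0.1,0.2,1]'

```text
t: 3.1
tcp_pos: [0.4432, 0.2525, 0.3898]
ee_rot: [0.996, -0.083, 0.039, 0.005]
contact_force: [0.3, 0.5, 0.6]
grip_width: 0.0851
```

>>> arm_command --steps '[-0.029,-0.028,0.03,0,0.2,1.1,-0.032,-0.025,0.03,-0.1,0.1,1,-0.034,-0.023,0.029,0,0.2,1,0,0,0,0,0,0,0,0,0,0,0,0]'

```text
t: 3.72
tcp_pos: [0.3721, 0.3418, 0.2942]
ee_rot: [0.993, -0.11, 0.044, 0.006]
contact_force: [0.3, 0.1, -0.1]
grip_width: 0.085
```

```bash
python3 - <<'E'
from h import *;from rig import *
s=get_state();p,q=now(s);print(s['t'],p,s['joint_pos'].round(2),s['contact_force'])
Q=pose(0.3852,0.3394,.023,-.22,5)
M=pose(0.3852,0.3394,.07,-.22,5)
print('err to .14',p-pose(0.3852,0.3394,.14,-.22,5)[0])
p,q=rows(p,q,[(M[0],M[1],2),(Q[0],Q[1],3)],4,1)
E
```

```text
3.725 [0.37207864 0.34176656 0.29417144] [-0.84  0.58  0.02  2.04  0.14  0.47 -2.74] [ 0.32674352  0.10692635 -0.13707353]
err to .14 [ 6.21760540e-05 -5.81539394e-04 -2.38737103e-04]
[-0.0032, -0.0003, 0.0347, 0.1, 0, 0, -0.0031, -0.0003, 0.0348, 0, 0, 0, -0.0014, 0, 0.0156, 0, 0, 0, -0.0014, 0, 0.0156, 0, 0, 0, -0.0013, 0, 0.0156, 0, 0, 0]
```

>>> arm_command --steps '[-0.0032,-0.0003,0.0347,0.1,0,0,-0.0031,-0.0003,0.0348,0,0,0,-0.0014,0,0.0156,0,0,0,-0.0014,0,0.0156,0,0,0,-0.0013,0,0.0156,0,0,0,0,0,0,0,0,0]'

```text
t: 4.47
tcp_pos: [0.3745, 0.3447, 0.1795]
ee_rot: [0.993, -0.11, 0.042, 0.006]
contact_force: [0.1, 0.0, 0.9]
grip_width: 0.0847
```

>>> arm_command --steps '[0,0,0,0,0,0,0,0,0,0,0,0,0,0,0,0,0,0,0,0,0,0,0,0,0,0,0,0,0,0,0,0,0,0,0,0]' --fingers 0.005 --grip_force 90

```text
t: 5.22
tcp_pos: [0.3739, 0.3446, 0.1805]
ee_rot: [0.993, -0.11, 0.042, 0.007]
contact_force: [-0.8, -1.8, 6.6]
grip_width: 0.025
```

>>> arm_command --steps '[0,0,-0.01,0,0,0,0,0,-0.01,0,0,0,0,0,-0.01,0,0,0,0,0,0,0,0,0]'

```text
t: 5.72
tcp_pos: [0.3717, 0.3458, 0.2106]
ee_rot: [0.993, -0.11, 0.042, 0.006]
contact_force: [-0.6, 0.4, -3.2]
grip_width: 0.0245
```

```bash
python3 - <<'E'
from h import *;from rig import *
s=get_state();p,q=now(s);print(s['t'],p,s['joint_pos'].round(2),s['contact_force'],s['torque'],s['grip_width'])
c=snapshot('side');cv2.imwrite('pics/lift.png',crop(c,215,250,120,90,6))
E
```

```text
5.725 [0.37174503 0.34578258 0.2105625 ] [-0.81  0.74 -0.03  2.08  0.32  0.3  -2.93] [-0.6448468   0.3792953  -3.18357972] [0.04727358 0.27574878 0.02265189] 0.024535875264751865
```

View pics/lift.png

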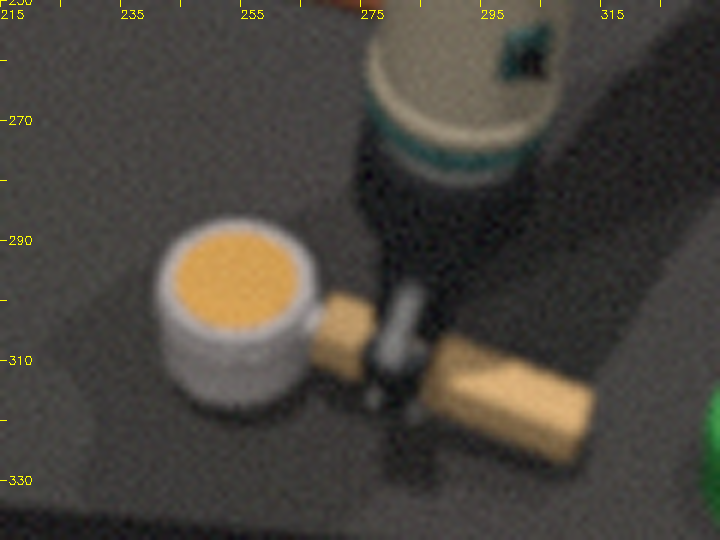

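The gauge is held and lifted. The disc is at about (254.3,296.6) in the side view and the handle is straight in the pads. I'll check droop and plan the carry.

```bash
python3 - <<'E'
from h import *;from rig import *
s=get_state();p,q=now(s);c=snapshot('side')
pg=np.array([.3739,.3446,.1805]);g=np.array([.4662,.3213,0]);up=p-pg
print('up',up,'proj expected disc',proj(c,g+up+[0,0,.045]),'tip',proj(c,g+up+[-.161,.036,.024]))
for dz in(-.005,-.01): print(dz,proj(c,g+up+[0,0,.045+dz]))
d=.014;rz=R.from_euler('z',d);st=np.array([.5262,-.0309,0])
P=st+rz.apply(pg-g);Q=rz*R.from_quat(s['ee_rot'])
P[2]=.1805; print('final',P+[0,0,.012])
# carry: height +.026 ; rotate over
A=P+[0,0,.027];
sx=np.array([np.cos(-.207),np.sin(-.207),0]);sy=np.array([-sx[1],sx[0],0])
B=A+.13*sy   # beside the stand, level with final
p2,q2=rows(p,q,[(np.r_[B[:2],p[2]+.004],Q,7),(A,Q,5)],4,1)
print(p2-A,P+[0,0,.012])
E
```

```text
up [-0.00222739  0.00101505  0.02961943] proj expected disc [[254.05862038 296.48655333]] tip [[312.87809507 317.63998507]]
-0.005 [[254.07114394 297.68341689]]
-0.01 [[254.08359829 298.87343153]]
final [ 0.43358286 -0.00889444  0.1925    ]
[0.0194, 0.0289, 0.0012, 0, 0, -0.1, 0.0194, 0.029, 0.0011, 0, 0, -0.1, 0.0193, 0.029, 0.0012, 0, 0, -0.1, 0.0192, 0.029, 0.0012, 0, 0, -0.2, 0.0192, 0.0291, 0.0011, 0, 0, -0.1, 0.0191, 0.0291, 0.0012, 0.1, 0, -0.1, 0.019, 0.0292, 0.0011, 0, 0, -0.1, -0.0001, 0.026, 0.0014, 0, 0, 0, -0.0002, 0.026, 0.0014, 0, 0, 0, -0.0001, 0.026, 0.0013, 0, 0, 0, -0.0002, 0.026, 0.0014, 0, 0, 0, -0.0001, 0.026, 0.0014, 0, 0, 0]
[-6.25442220e-06 -1.09076967e-05  1.02463298e-05] [ 0.43358286 -0.00889444  0.1925    ]
```

>>> arm_command --steps '[0.0194,0.0289,0.0012,0,0,-0.1,0.0194,0.029,0.0011,0,0,-0.1,0.0193,0.029,0.0012,0,0,-0.1,0.0192,0.029,0.0012,0,0,-0.2,0.0192,0.0291,0.0011,0,0,-0.1,0.0191,0.0291,0.0012,0.1,0,-0.1,0.019,0.0292,0.0011,0,0,-0.1,-0.0001,0.026,0.0014,0,0,0,-0.0002,0.026,0.0014,0,0,0,-0.0001,0.026,0.0013,0,0,0,-0.0002,0.026,0.0014,0,0,0,-0.0001,0.026,0.0014,0,0,0]'

```text
t: 7.32
tcp_pos: [0.4374, -0.0104, 0.2106]
ee_rot: [0.994, -0.102, 0.038, 0.006]
contact_force: [1.0, -0.8, -3.9]
grip_width: 0.025
```

>>> arm_command --steps '[0,0,0,0,0,0,0,0,0,0,0,0]'

```text
t: 7.58
tcp_pos: [0.4378, -0.0089, 0.2107]
ee_rot: [0.994, -0.102, 0.039, 0.006]
contact_force: [0.6, 0.1, -3.4]
grip_width: 0.0244
```

```bash
python3 - <<'E'
from h import *;from rig import *
s=get_state();p,q=now(s);print(s['t'],p,s['joint_pos'].round(2),s['contact_force'],s['grip_width'])
F=np.array([.43358,-.00889,.1925])
_,Q=pose(0,0,0,-.207,5)
print('yaw err deg',(q.inv()*R.from_quat(s['ee_rot'])).magnitude(), 'toolx yaw',np.arctan2(*q.as_matrix()[1::-1,0]))
rows(p,q,[(F+[0,0,.003],q,3),(F+[0,0,-.001],q,2)],4,1)
c=snapshot('side');cv2.imwrite('pics/over.png',crop(c,205,160,115,100,6))
E
```

```text
7.575 [ 0.43775504 -0.00891313  0.21073065] [ 0.14  0.71 -0.28  2.27  1.12  0.23 -2.94] [ 0.64532084  0.0707422  -3.4418871 ] 0.024373379813805714
yaw err deg 0.0 toolx yaw -0.20454842192324119
[-0.0018, 0.0003, 0.005, 0, 0, 0, -0.0017, 0.0002, 0.0049, 0, 0, 0, -0.0018, 0.0003, 0.005, 0, 0, 0, -0.0001, 0, 0.002, 0, 0, 0, -0.0002, 0, 0.002, 0, 0, 0]
```

View pics/over.png

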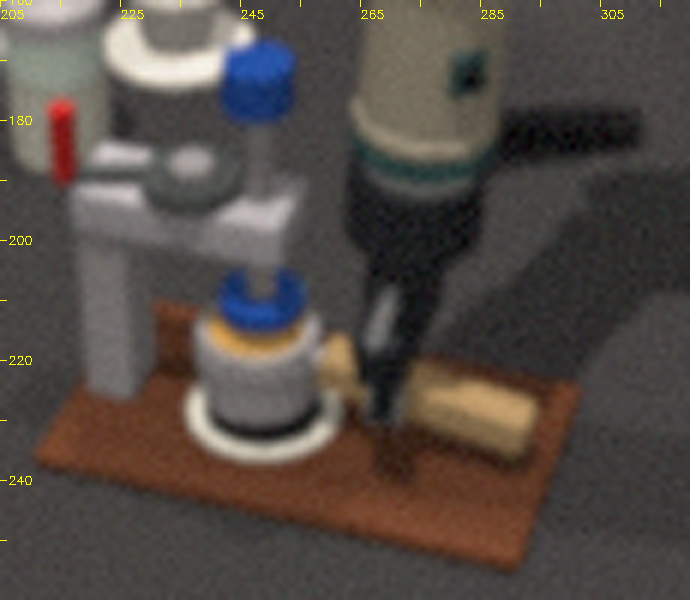

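The picture shows the head over the ring under the foot, and the gauge clears the foot. The arm is at the J6 and J7 limits and about 4 mm too far in +x. I'll lower it and see what x is reached.

>>> arm_command --steps '[-0.0018,0.0003,0.005,0,0,0,-0.0017,0.0002,0.0049,0,0,0,-0.0018,0.0003,0.005,0,0,0,0,0,0,0,0,0]'

```text
t: 8.12
tcp_pos: [0.4403, -0.0107, 0.2013]
ee_rot: [0.994, -0.102, 0.032, 0.006]
contact_force: [0.1, 0.3, -3.1]
grip_width: 0.0245
```

```bash
python3 - <<'E'
from h import *;from rig import *
s=get_state();p,q=now(s);print(s['t'],p,s['joint_pos'].round(3),s['contact_force'],s['grip_width'])
print('toolx yaw',np.arctan2(*q.as_matrix()[1::-1,0]),q.as_matrix()[:,2])
F=np.array([.43358,-.00889,.1925])
print(p-F);rows(p,q,[(F+[0,0,-.001],q,3)],4,1)
E
```

```text
8.125 [ 0.44033233 -0.01071766  0.20134924] [ 0.145  0.735 -0.281  2.26   1.124  0.233 -2.941] [ 0.1152974   0.28298914 -3.05575732] 0.024501657446966075
toolx yaw -0.20326776142173367 [ 0.06326854 -0.01924414 -0.99781098]
[ 0.00675233 -0.00182766  0.00884924]
[-0.0025, -0.0002, 0.0031, 0, 0, 0, -0.0026, -0.0001, 0.0031, 0, 0, 0, -0.0025, -0.0002, 0.0032, 0, 0, 0]
```

>>> arm_command --steps '[0.0002,0,0.003,0,0,0,0.0002,0,0.003,0,0,0,0.0002,0,0.003,0,0,0,0,0,0,0,0,0]'

```text
t: 8.62
tcp_pos: [0.4444, -0.0116, 0.1951]
ee_rot: [0.994, -0.101, 0.03, 0.006]
contact_force: [0.4, 0.7, -1.7]
grip_width: 0.0246
```

```bash
python3 - <<'E'
from h import *;from rig import *
s=get_state();p,q=now(s);print(s['t'],p,s['joint_pos'].round(3),s['contact_force'],s['torque'])
print('toolx yaw',np.arctan2(*q.as_matrix()[1::-1,0]),q.as_matrix()[:,2],'grasp',p+q.apply([0,0,.155]))
E
```

```text
8.625 [ 0.44443288 -0.01162294  0.19505613] [ 0.145  0.751 -0.278  2.249  1.129  0.233 -2.941] [ 0.38451806  0.71811513 -1.66856157] [ 0.04542965  0.0602688  -0.01018846]
toolx yaw -0.20286279027494467 [ 0.05923579 -0.01873578 -0.99806818] grasp [ 0.45361443 -0.01452698  0.04035556]
```

>>> arm_command --steps '[0.0002,0,0.002,0,0,0,0.0002,0,0.002,0,0,0,0,0,0,0,0,0]' --grip_force 20

```text
t: 9.0
tcp_pos: [0.445, -0.0123, 0.1928]
ee_rot: [0.994, -0.101, 0.029, 0.007]
contact_force: [-7.3, -0.7, 11.2]
grip_width: 0.0246
```

>>> arm_command --steps '[0,0,0,0,0,0,0,0,0,0,0,0,0,0,0,0,0,0,0,0,0,0,0,0]' --fingers 0.085

```text
t: 9.5
tcp_pos: [0.4463, -0.012, 0.1921]
ee_rot: [0.994, -0.101, 0.029, 0.006]
contact_force: [-0.0, -0.0, 0.3]
grip_width: 0.085
```

>>> arm_command --steps '[0,0,-0.02,0,0,0,0,0,-0.03,0,0,0,0,0,-0.04,0,0,0,0,0,-0.04,0,0,0,-0.01,0,-0.04,0,0,0,0,0,0,0,0,0]'

```text
t: 10.25
tcp_pos: [0.4268, -0.0066, 0.3633]
ee_rot: [0.994, -0.101, 0.032, 0.006]
contact_force: [0.2, -0.7, 0.0]
grip_width: 0.0852
```

```bash
python3 - <<'E'
from h import *;from rig import *;import pickle
s=get_state();p,q=now(s);print(s['t'],p,s['joint_pos'].round(3),s['contact_force'])
d={n:snapshot(n) for n in('side','top')};pickle.dump(d,open('c1.pkl','wb'))
a=crop(d['side'],215,185,88,70,6);b=crop(d['top'],220,150,60,85,5)
o=np.zeros((430,840,3),np.uint8);o[:420,:528]=a;o[:425,530:830]=b;cv2.imwrite('pics/put.png',o[:, :800])
E
```

```text
10.25 [ 0.42676876 -0.00663806  0.36331379] [ 0.514  0.464 -0.791  2.167  0.599  0.666 -2.467] [ 0.15476303 -0.73506621  0.0357682 ]
```

View pics/put.png

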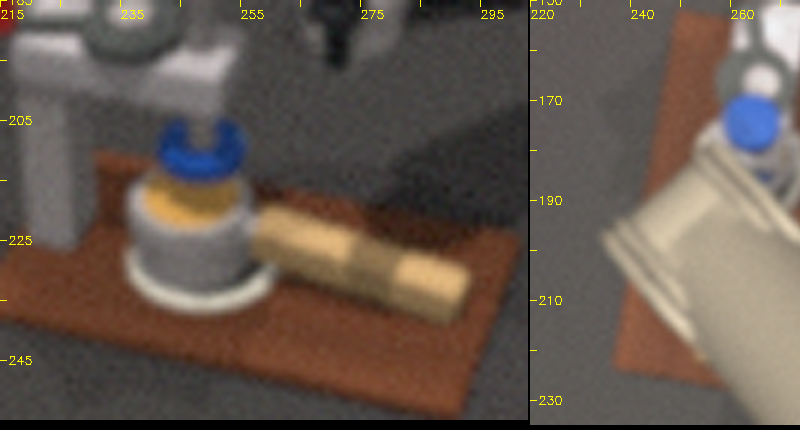

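The gauge stands on the board with its head slightly behind the ring centre. I'll quantify that from the side image: in the crop, lip left edge x≈128, and handle tip end-face top corners near (468,262) and (395,250).

```bash
python3 - <<'E'
from h import *;import pickle
d=pickle.load(open('c1.pkl','rb'));S=d['side']
im=cv2.cvtColor(S['image'],cv2.COLOR_RGB2BGR);x0,y0,w,h,s=215,185,88,70,8
o=cv2.resize(im[y0:y0+h,x0:x0+w],None,fx=s,fy=s,interpolation=cv2.INTER_CUBIC)
def draw(P,col,closed=True):
    u=((proj(S,P)-[x0,y0]+.5)*s).round().astype(int);cv2.polylines(o,[u.reshape(-1,1,2)],closed,col,1)
a=np.linspace(0,2*np.pi,60)
circ=lambda x,y,r,z:np.c_[x+r*np.cos(a),y+r*np.sin(a),0*a+z]
draw(circ(.5262,-.0309,.045,.012),(255,255,0))
g=np.array([.5347,-.034]);y=-.203;e=np.array([np.cos(y),np.sin(y)]);n=np.array([-e[1],e[0]])
draw(circ(*g,.036,.057),(0,255,0));draw(circ(*g,.035,.012),(0,255,0))
L=lambda u,v,z:np.r_[g+e*u+n*v,z]
draw(np.array([L(-.04,.013,.054),L(-.165,.013,.036),L(-.165,-.013,.036),L(-.04,-.013,.054)]),(0,0,255))
cv2.imwrite('pics/ov.png',o)
E
```

```text
(no output)
```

View pics/ov.png

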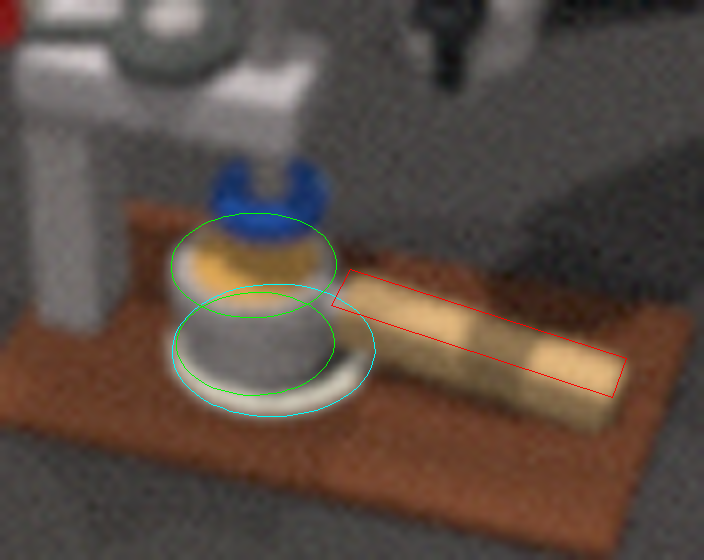

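Overlay fits: gauge at about (0.534,-0.034), so it has to come back 9 mm along the stand's −x. I'll flip the wrist by half a turn to get away from the joint limits, then regrasp upright.

```bash
python3 - <<'E'
from h import *;from rig import *
p,q=now(get_state())
y=-.203;g=np.array([.534,-.034]);gr=g-.088*np.array([np.cos(y),np.sin(y)]);print(gr)
w=[]
ys=np.linspace(y,y+np.pi,19)
z=np.interp(range(19),[0,2,14,18],[.21,.30,.30,.2])
for i in range(1,19): 
    P,Q=pose(*gr,z[i],ys[i]);w.append((P,Q,1))
P,Q=pose(*gr,.09,ys[-1]);w.append((P,Q,2))
rows(p,q,w,3,1)
E
```

```text
[ 0.44780698 -0.01625844]
[0.026, 0.005, -0.047, 0.7, -3.4, -10, 0, 0, -0.045, 0, 0, -10, 0, 0, 0, 0, 0, -10, 0, 0, 0, 0, 0, -10, 0, 0, 0, 0, 0, -10, 0, 0, 0, 0, 0, -10, 0, 0, 0, 0, 0, -10, 0, -0.001, 0, 0, 0, -10, 0, 0, 0, 0, 0, -10, 0, 0, 0, 0, 0, -10, 0, 0, 0, 0, 0, -10, 0, 0, 0, 0, 0, -10]
[0, 0, 0, 0, 0, -10, 0, 0, 0, 0, 0, -10, 0, 0, 0.025, 0, 0, -10, 0, 0, 0.025, 0, 0, -10, 0, 0, 0.025, 0, 0, -10, 0, 0, 0.025, 0, 0, -10, 0, 0, 0.055, 0, 0, 0, 0, 0, 0.055, 0, 0, 0]
```

>>> arm_command --steps '[0.01,0.005,-0.047,0,0,0,0.016,0,-0.045,0.7,-3.4,-10,0,0,0,0,0,-10,0,0,0,0,0,-10,0,0,0,0,0,-10,0,0,0,0,0,-10,0,0,0,0,0,-10,0,0,0,0,0,-10,0,0,0,0,0,-10,0,0,0,0,0,-10,0,0,0,0,0,-10,0,0,0,0,0,-10]'

```text
t: 11.85
tcp_pos: [0.4459, -0.0156, 0.4531]
ee_rot: [0.651, 0.759, -0.0, -0.001]
contact_force: [-0.5, 0.7, -0.8]
grip_width: 0.0848
```

>>> arm_command --steps '[0,0,0,0,0,-10,0,0,0,0,0,-10,0,0,0,0,0,-10,0,0,0,0,0,-10,0,0,0,0,0,-10,0,0,0,0,0,-10,0,0,0,0,0,-10,0,0,0,0,0,0]'

```text
t: 12.85
tcp_pos: [0.4459, -0.0155, 0.4534]
ee_rot: [0.102, 0.995, 0.0, -0.001]
contact_force: [0.7, 0.6, 0.2]
grip_width: 0.0853
```

```bash
python3 - <<'E'
from h import *;from rig import *
s=get_state();p,q=now(s);print(s['t'],p,s['joint_pos'].round(2))
y=-.203;gr=[.4478,-.0163];Y=y+np.pi
print('yaw',np.arctan2(*q.as_matrix()[1::-1,0])-Y,q.as_matrix()[:,2])
w=[(*pose(*gr,.2,Y),4),(*pose(*gr,.08,Y),3),(*pose(*gr,.036,Y),3)]
rows(p,q,w,4,1)
E
```

```text
12.85 [ 0.44588312 -0.01553791  0.45340375] [ 0.82  0.51 -1.23  1.97  0.56  1.06  0.7 ]
yaw -0.0015212419178012304 [-0.00244968  0.00103164 -0.99999647]
[-0.0006, -0.0001, 0.0246, 0, 0, 0, -0.0005, -0.0001, 0.0246, 0, -0.1, 0, -0.0006, -0.0001, 0.0246, 0, 0, -0.1, -0.0005, -0.0001, 0.0246, 0, 0, 0, 0, 0, 0.04, 0, 0, 0, -0.0001, 0, 0.04, 0, 0, 0, 0, -0.0001, 0.04, 0, 0, 0, 0, 0, 0.0147, 0, 0, 0, 0, 0, 0.0146, 0, 0, 0, 0, 0, 0.0147, 0, 0, 0]
```

>>> arm_command --steps '[-0.0006,-0.0001,0.0246,0,0,0,-0.0005,-0.0001,0.0246,0,-0.1,0,-0.0006,-0.0001,0.0246,0,0,-0.1,-0.0005,-0.0001,0.0246,0,0,0,0,0,0.04,0,0,0,-0.0001,0,0.04,0,0,0,0,-0.0001,0.04,0,0,0,0,0,0.0147,0,0,0,0,0,0.0146,0,0,0,0,0,0.0147,0,0,0,0,0,0,0,0,0]'

```text
t: 14.22
tcp_pos: [0.4478, -0.016, 0.1909]
ee_rot: [0.101, 0.995, -0.0, -0.001]
contact_force: [-0.1, 0.4, -0.1]
grip_width: 0.0848
```

```bash
python3 - <<'E'
from h import *;from rig import *
s=get_state();p,q=now(s);print(s['t'],p,s['joint_pos'].round(2),s['contact_force'])
y=-.203;gr=[.4478,-.0163];Y=y+np.pi
print('yaw',np.arctan2(*q.as_matrix()[1::-1,0])-Y,q.as_matrix()[:,2],p-pose(*gr,.036,Y)[0])
E
```

```text
14.225 [ 0.44775994 -0.01604496  0.19089703] [ 0.46  0.87 -0.74  2.2   1.23  0.58  0.13] [-0.11401673  0.39713636 -0.06678961]
yaw -7.0142476396029e-06 [-1.64687946e-03  1.50455734e-04 -9.99998633e-01] [-4.00624677e-05  2.55040219e-04 -1.02966171e-04]
```

>>> arm_command --steps '[0,0,0,0,0,0,0,0,0,0,0,0,0,0,0,0,0,0,0,0,0,0,0,0,0,0,0,0,0,0,0,0,0,0,0,0]' --fingers 0.005 --grip_force 70

```text
t: 14.98
tcp_pos: [0.4484, -0.0159, 0.1928]
ee_rot: [0.1, 0.995, 0.0, 0.001]
contact_force: [-1.2, 0.8, 6.1]
grip_width: 0.0248
```

>>> arm_command --steps '[0,0,-0.002,0,0,0,0,0,-0.002,0,0,0,0.003,0.0005,0,0,0,0,0.003,0.0005,0,0,0,0.1,0.003,0,0,0,0,0.1,0,0,0,0,0,0,0,0,0,0,0,0]'

```text
t: 15.85
tcp_pos: [0.4397, -0.0134, 0.1962]
ee_rot: [0.102, 0.995, 0.0, 0.001]
contact_force: [-1.0, -0.4, -3.0]
grip_width: 0.0252
```

```bash
python3 - <<'E'
from h import *;from rig import *
s=get_state();p,q=now(s);print(s['t'],p,s['joint_pos'].round(2),s['contact_force'],s['torque'])
y=-.207;v=p-[.44776,-.01604,.1909];e=np.array([np.cos(y),np.sin(y)]);print('moved stand x,y',v[:2]@e,v[:2]@[-e[1],e[0]],v[2])
E
```

```text
15.85 [ 0.43970724 -0.01338128  0.19622935] [ 0.45  0.86 -0.74  2.23  1.23  0.57  0.11] [-1.02354249 -0.37566576 -2.9910051 ] [0.01543775 0.17495569 0.01757503]
moved stand x,y -0.008427280237403956 0.000946920862201943 0.005329349896001395
```

>>> arm_command --steps '[0,0,0.002,0,0,0,0,0,0.002,0,0,0,0,0,0,0,0,0]' --grip_force 30

```text
t: 16.23
tcp_pos: [0.4396, -0.0133, 0.1928]
ee_rot: [0.102, 0.995, -0.0, 0.001]
contact_force: [-0.7, -0.7, 7.1]
grip_width: 0.0252
```

>>> arm_command --steps '[0,0,0,0,0,0,0,0,0,0,0,0,0,0,0,0,0,0,0,0,0,0,0,0]' --fingers 0.085

```text
t: 16.73
tcp_pos: [0.4397, -0.0134, 0.1922]
ee_rot: [0.102, 0.995, 0.0, 0.001]
contact_force: [-0.2, -0.4, 0.2]
grip_width: 0.085
```

>>> arm_command --steps '[0,0,-0.03,0,0,0,0,0,-0.05,0,0,0,0,0,-0.05,0,0,0,0,0,-0.05,0,0,0,0,0,-0.05,0,0,0,0,0,-0.05,0,0,0,0,0.05,0,0,0,0,0,0.05,0,0,0,0,0,0,0,0,0,0]' --fingers 0.0

```text
t: 17.85
tcp_pos: [0.4591, 0.0887, 0.473]
ee_rot: [0.098, 0.995, 0.002, 0.001]
contact_force: [-0.5, -0.8, -0.3]
grip_width: 0.0001
```

```bash
python3 - <<'E'
from h import *;from rig import *;import pickle
s=get_state();p,q=now(s);print(s['t'],p,s['joint_pos'].round(2),s['contact_force'],s['grip_width'])
S=snapshot('side');T=snapshot('top');pickle.dump({'side':S,'top':T},open('c2.pkl','wb'))
def panel(C,x0,y0,w,h,s,g,yw):
    im=cv2.cvtColor(C['image'],cv2.COLOR_RGB2BGR)
    o=cv2.resize(im[y0:y0+h,x0:x0+w],None,fx=s,fy=s,interpolation=cv2.INTER_CUBIC)
    a=np.linspace(0,2*np.pi,60)
    def draw(P,col): cv2.polylines(o,[((proj(C,P)-[x0,y0]+.5)*s).round().astype(int).reshape(-1,1,2)],True,col,1)
    circ=lambda x,y,r,z:np.c_[x+r*np.cos(a),y+r*np.sin(a),0*a+z]
    draw(circ(.5262,-.0309,.045,.012),(255,255,0));draw(circ(*g,.036,.057),(0,255,0))
    e=np.array([np.cos(yw),np.sin(yw)]);n=np.array([-e[1],e[0]]);L=lambda u,v,z:np.r_[g+e*u+n*v,z]
    draw(np.array([L(-.04,.013,.054),L(-.165,.013,.036),L(-.165,-.013,.036),L(-.04,-.013,.054)]),(0,0,255))
    for h in(.085,.095,.105,.115): draw(circ(.5262,-.0309,.025,h),(0,255,255)) if h in(.085,.105) and 0 else None
    return o
g=np.array([.5262,-.0309])
a=panel(S,213,155,90,100,5,g,-.207);b=panel(T,230,135,60,100,5,g,-.207)
cv2.imwrite('pics/put2.png',np.hstack([a,b]))
E
```

```text
17.85 [0.45912536 0.0886724  0.47300676] [ 0.54  0.48 -1.15  1.89  0.49  1.09  0.57] [-0.52739074 -0.75557461 -0.26761496] 0.00012787682059940981
```

View pics/put2.png

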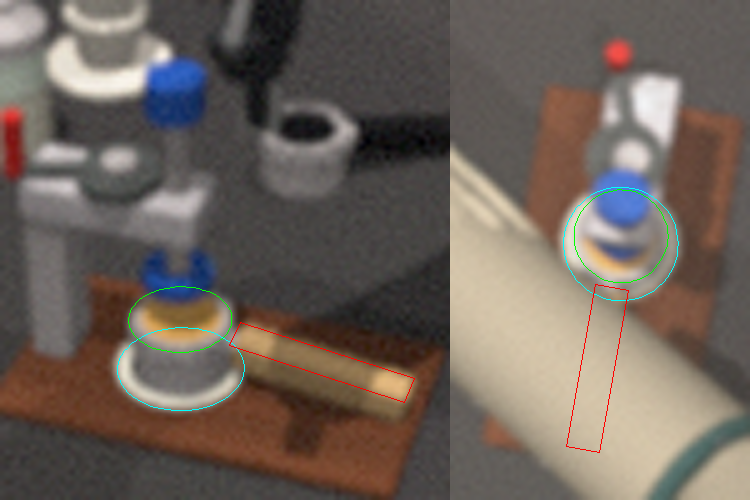

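The overlay fits in both views: head lip on the target circle, and handle along the board. Next, press the knob with closed fingers.

```bash
python3 - <<'E'
from h import *;from rig import *
p,q=now(get_state());Y=-.207+np.pi;k=[.5262,-.0309]
rows(p,q,[(*pose(*k,.298,Y),4),(*pose(*k,.282,Y),2)],4,1)
E
```

```text
[-0.0222, -0.0249, 0.0048, 0, 0, 0.1, -0.0223, -0.025, 0.0048, 0, 0, 0, -0.0222, -0.0249, 0.0048, 0, 0, 0.1, -0.0223, -0.0248, 0.0047, 0, 0, 0, 0, 0, 0.008, 0, 0, 0, 0, 0, 0.008, 0, 0, 0]
```

>>> arm_command --steps '[-0.0222,-0.0249,0.0048,0,0,0.1,-0.0223,-0.025,0.0048,0,0,0,-0.0222,-0.0249,0.0048,0,0,0.1,-0.0223,-0.0248,0.0047,0,0,0,0,0,0.008,0,0,0,0,0,0.008,0,0,0,0,0,0,0,0,0]'

```text
t: 18.82
tcp_pos: [0.5255, -0.0308, 0.4367]
ee_rot: [0.103, 0.995, -0.0, -0.0]
contact_force: [0.3, 0.2, -1.1]
grip_width: -0.0004
```

>>> arm_command --steps '[0,0,0.003,0,0,0,0,0,0.003,0,0,0,0,0,0.003,0,0,0,0,0,0.003,0,0,0,0,0,0,0,0,0]'

```text
t: 19.45
tcp_pos: [0.5263, -0.0311, 0.4251]
ee_rot: [0.104, 0.995, 0.0, 0.001]
contact_force: [-0.3, -0.3, -0.5]
grip_width: 0.0003
```

>>> arm_command --steps '[0,0,0.003,0,0,0,0,0,0.003,0,0,0,0,0,0.003,0,0,0,0,0,0.003,0,0,0,0,0,0.001,0,0,0]'

```text
t: 20.08
tcp_pos: [0.5264, -0.0312, 0.412]
ee_rot: [0.104, 0.995, 0.0, 0.001]
contact_force: [-0.6, 0.4, 3.8]
grip_width: -0.0001
```

>>> arm_command --steps '[0,0,0.002,0,0,0,0,0,0.002,0,0,0,0,0,0.002,0,0,0,0,0,0.002,0,0,0,0,0,0,0,0,0]'

```text
t: 20.7
tcp_pos: [0.5264, -0.0313, 0.4039]
ee_rot: [0.104, 0.995, 0.0, 0.001]
contact_force: [0.7, 0.6, 0.2]
grip_width: 0.0005
```

>>> arm_command --steps '[0,0,0.001,0,0,0,0,0,0.001,0,0,0,0,0,0.001,0,0,0,0,0,0,0,0,0]'

```text
t: 21.2
tcp_pos: [0.5264, -0.0313, 0.4011]
ee_rot: [0.104, 0.995, 0.0, 0.001]
contact_force: [-1.2, -0.3, 2.5]
grip_width: -0.0002
```

>>> arm_command --steps '[0,0,0.0005,0,0,0,0,0,0.0005,0,0,0,0,0,0,0,0,0]'

```text
t: 21.58
tcp_pos: [0.5264, -0.0313, 0.4002]
ee_rot: [0.104, 0.995, 0.0, 0.001]
contact_force: [-0.4, -0.7, 2.6]
grip_width: -0.0001
```

>>> arm_command --steps '[0,0,0.0005,0,0,0,0,0,0.0005,0,0,0,0,0,0,0,0,0]'

```text
t: 21.95
tcp_pos: [0.5264, -0.0313, 0.3992]
ee_rot: [0.104, 0.995, 0.0, 0.001]
contact_force: [-0.7, -0.8, 2.6]
grip_width: -0.0001
```

>>> arm_command --steps '[0,0,0.0005,0,0,0,0,0,0.0005,0,0,0,0,0,0,0,0,0]'

```text
t: 22.32
tcp_pos: [0.5264, -0.0312, 0.3985]
ee_rot: [0.104, 0.995, -0.0, 0.001]
contact_force: [-1.1, -1.7, 5.8]
grip_width: 0.0001
```

>>> arm_command --steps '[0,0,0.0005,0,0,0,0,0,0,0,0,0]'

```text
t: 22.58
tcp_pos: [0.5264, -0.0311, 0.3985]
ee_rot: [0.104, 0.995, -0.0, 0.001]
contact_force: [-3.0, -1.8, 8.7]
grip_width: -0.0006
```

Contact is confirmed: z stalled at 0.3985 (expected 0.398) and the force rose to 8.7 N. I'll lift off and go to the lever.

```bash
python3 - <<'E'
from h import *;from rig import *
s=get_state();p,q=now(s);print(s['joint_pos'].round(2))
pv=np.array([.5262,-.0309])+.04*np.array([np.cos(-.207),np.sin(-.207)])
gr=np.array([.635,-.033]);a0=np.arctan2(*(gr-pv)[::-1]);print(pv,a0)
k=(p+q.apply([0,0,.155]))[:2]
w=[(*pose(*k,.30,-.207+np.pi),2),(*pose(*gr,.30,a0+np.pi),3),(*pose(*gr,.23,a0+np.pi),2),(*pose(*gr,.203,a0+np.pi),3)]
p,q=rows(p,q,w,4,1)
print('swing')
e=lambda a:(*pose(*(pv+.07*np.array([np.cos(a),np.sin(a)])),.203,a+np.pi),1)
rows(p,q,[e(a) for a in np.linspace(a0,-.207+.17+1.4,14)[1:]],4,1)
E
```

```text
[ 0.66  0.65 -1.04  1.85  0.66  1.03  0.71]
[ 0.56534608 -0.03912099] 0.08765207884623473
[-0.0002, 0, -0.0282, 0, 0.1, 0, -0.0002, -0.0001, -0.0283, 0, 0, -0.1, -0.0355, 0.0068, 0, 0, 0, -5.6, -0.0359, 0.0034, 0, 0, 0, -5.6, -0.0361, -0.0002, 0, 0, 0, -5.6, 0, 0, 0.035, 0, 0, 0, 0, 0, 0.035, 0, 0, 0, 0, 0, 0.009, 0, 0, 0, 0, 0, 0.009, 0, 0, 0, 0, 0, 0.009, 0, 0, 0]
swing
[0.0002, 0.0069, 0, 0, 0, -5.7, 0.0004, 0.0068, 0, 0, 0, -5.6, 0.0003, 0.0069, 0, 0, 0, -5.6, 0.0003, 0.0068, 0, 0, 0, -5.6, 0.0004, 0.0069, 0, 0, 0, -5.6, 0.0003, 0.0068, 0, 0, 0, -5.7, 0.0004, 0.0069, 0, 0, 0, -5.6, 0.0003, 0.0069, 0, 0, 0, -5.6, 0.0003, 0.0068, 0, 0, 0, -5.6, 0.0004, 0.0069, 0, 0, 0, -5.6, 0.0003, 0.0068, 0, 0, 0, -5.7, 0.0003, 0.0069, 0, 0, 0, -5.6]
[0.0004, 0.0068, 0, 0, 0, -5.6]
```

>>> arm_command --steps '[0,0,-0.003,0,0,0,0,0,-0.025,0,0,0,0,0,-0.0285,0,0,0]'

```text
t: 22.95
tcp_pos: [0.5262, -0.0312, 0.4543]
ee_rot: [0.104, 0.995, 0.0, -0.0]
contact_force: [-0.0, 0.3, -0.7]
grip_width: -0.0002
```

>>> arm_command --steps '[-0.0355,0.0068,0,0,0,-5.6,-0.0359,0.0034,0,0,0,-5.6,-0.0361,-0.0002,0,0,0,-5.6,0,0,0.035,0,0,0,0,0,0,0,0,0]' --fingers 0.05

```text
t: 23.58
tcp_pos: [0.634, -0.0335, 0.4164]
ee_rot: [-0.043, 0.999, 0.0, -0.002]
contact_force: [-0.4, -0.2, 0.8]
grip_width: 0.0501
```

```bash
python3 - <<'E'
from h import *;from rig import *
s=get_state();p,q=now(s);print(s['t'],s['joint_pos'].round(2),s['grip_width'],p)
gr=np.array([.635,-.033]);a0=.0877
p,q=rows(p,q,[(*pose(*gr,.23,a0+np.pi),1),(*pose(*gr,.203,a0+np.pi),3)],4,1)
S=snapshot('side');T=snapshot('top')
a=crop(S,195,140,90,90,5);b=crop(T,235,115,60,90,5);cv2.imwrite('pics/lev.png',np.hstack([a,b]))
E
```

```text
23.575 [ 0.57  0.8  -1.07  1.53  0.73  1.25  1.05] 0.05006803611523134 [ 0.63403219 -0.03351649  0.41640283]
[-0.0011, 0.0004, 0.0314, 0, -0.3, -0.1, 0, 0, 0.009, 0, 0, 0, 0, 0, 0.009, 0, 0, 0, 0, 0, 0.009, 0, 0, 0]
```

View pics/lev.png

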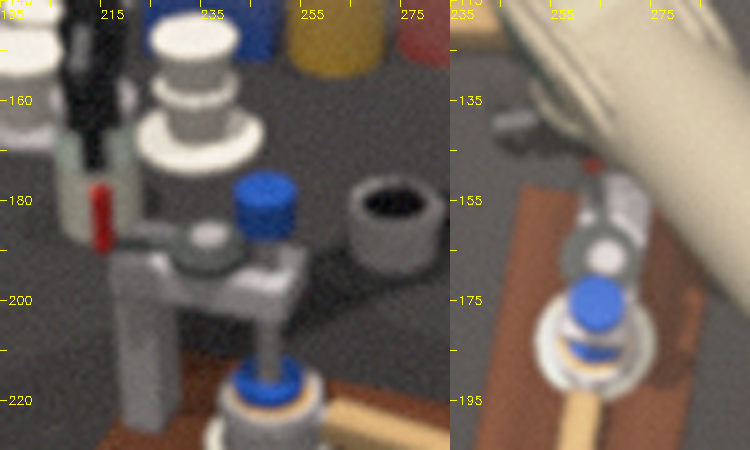

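The foot sits on the brass disc and the gripper hangs above the red grip (side view (214,185)). I'll lower, cage the grip and swing.

>>> arm_command --steps '[-0.0011,0.0004,0.0314,0,-0.3,-0.1,0,0,0.009,0,0,0,0,0,0.009,0,0,0,0,0,0.009,0,0,0,0,0,0,0,0,0]'

```text
t: 24.3
tcp_pos: [0.6358, -0.0327, 0.3608]
ee_rot: [-0.043, 0.999, 0.0, 0.003]
contact_force: [-0.2, 0.1, 0.4]
grip_width: 0.0497
```

>>> arm_command --steps '[0,0,0,0,0,0,0,0,0,0,0,0,0,0,0,0,0,0]' --fingers 0.024 --grip_force 20

```text
t: 24.68
tcp_pos: [0.636, -0.0325, 0.3613]
ee_rot: [-0.043, 0.999, 0.0, 0.004]
contact_force: [0.7, -0.1, 1.2]
grip_width: 0.024
```

>>> arm_command --steps '[0.0002,0.0069,0,0,0,-5.7,0.0004,0.0068,0,0,0,-5.6,0.0003,0.0069,0,0,0,-5.6,0.0003,0.0068,0,0,0,-5.6,0,0,0,0,0,0]'

```text
t: 25.3
tcp_pos: [0.6283, -0.0061, 0.361]
ee_rot: [-0.237, 0.971, -0.0, 0.003]
contact_force: [0.2, -0.4, 0.1]
grip_width: 0.0237
```

```bash
python3 - <<'E'
from h import *;from rig import *
s=get_state();p,q=now(s);print(s['t'],s['joint_pos'].round(2),s['grip_width'],p,s['contact_force'],s['torque'])
pv=np.array([.56535,-.03912]);v=p[:2]-pv;a=np.arctan2(v[1],v[0]);print('ang',a+.207-.17,np.hypot(*v))
e=lambda a:(*pose(*(pv+.07*np.array([np.cos(a),np.sin(a)])),.203,a+np.pi),1)
rows(p,q,[e(x) for x in np.linspace(a,-.207+.17+1.36,10)[1:]],4,1)
E
```

```text
25.3 [ 0.55  0.89 -1.12  1.61  0.85  1.19  1.3 ] 0.023733797874982445 [ 0.62833834 -0.00610503  0.36104858] [ 0.22155095 -0.4219148   0.13368959] [-0.02630959  0.01003863  0.05799924]
ang 0.519775796939204 0.07111623377101882
[0.0015, 0.0065, 0.003, -0.1, 0.4, -5.5, 0.0003, 0.0065, 0, 0, 0, -5.4, 0.0003, 0.0066, 0, 0, -0.1, -5.3, 0.0003, 0.0065, 0, 0, 0, -5.4, 0.0003, 0.0065, 0, 0, 0, -5.3, 0.0003, 0.0065, 0, 0, 0, -5.4, 0.0003, 0.0066, 0, -0.1, 0, -5.3, 0.0003, 0.0065, 0, 0, 0, -5.4, 0.0003, 0.0065, 0, 0, 0, -5.3]
```

>>> arm_command --steps '[0.0012,0.0065,0,0,0.3,-5.5,0.0003,0.0065,0,0,0,-5.4,0.0003,0.0066,0,0,-0.1,-5.3,0.0003,0.0065,0,0,0,-5.4,0.0003,0.0065,0,0,0,-5.3,0.0003,0.0065,0,0,0,-5.4,0.0003,0.0066,0,-0.1,0,-5.3,0.0003,0.0065,0,0,0,-5.4,0.0003,0.0065,0,0,0,-5.3,0,0,0,0,0,0]'

```text
t: 26.55
tcp_pos: [0.5829, 0.0285, 0.361]
ee_rot: [-0.613, 0.79, -0.001, 0.001]
contact_force: [0.1, 0.3, -0.2]
grip_width: 0.0236
```

```bash
python3 - <<'E'
from h import *;from rig import *
s=get_state();p,q=now(s);print(s['t'],s['joint_pos'].round(2),s['grip_width'],p,s['contact_force'],s['torque'])
pv=np.array([.56535,-.03912]);v=(p+q.apply([0,0,.155]))[:2]-pv;a=np.arctan2(v[1],v[0]);print('ang',a+.207-.17,np.hypot(*v),q.as_matrix()[:,1])
E
```

```text
26.55 [ 0.56  0.88 -1.21  1.74  0.89  1.19  1.99] 0.023629636656610872 [0.5828628  0.02846754 0.36096942] [ 0.10551823  0.30223203 -0.15661873] [ 0.02832322 -0.0285208  -0.0022282 ]
ang 1.349528852601363 0.06985625080142233 [-0.96877253  0.24794201 -0.00213265]
```

>>> arm_command --steps '[0,0.002,0,0,0,0,0,0.002,0,0,0,0,0,0.002,0,0,0,0,0,0,0,0,0,0]'

```text
t: 27.05
tcp_pos: [0.5769, 0.0302, 0.3608]
ee_rot: [-0.614, 0.789, -0.001, 0.001]
contact_force: [1.2, -0.1, 0.0]
grip_width: 0.024
```

>>> arm_command --steps '[0,0.001,0,0,0,0,0,0.001,0,0,0,0,0,0,0,0,0,0]'

```text
t: 27.42
tcp_pos: [0.5759, 0.0302, 0.3609]
ee_rot: [-0.614, 0.789, -0.001, 0.002]
contact_force: [5.3, -0.3, -1.2]
grip_width: 0.0242
```

>>> arm_command --steps '[0,0.001,0,0,0,0,0,0.001,0,0,0,0,0,0,0,0,0,0]'

```text
t: 27.8
tcp_pos: [0.5752, 0.0303, 0.3609]
ee_rot: [-0.614, 0.79, -0.002, 0.003]
contact_force: [8.6, -0.6, -3.7]
grip_width: 0.024
```

>>> arm_command --steps '[0,-0.003,0,0,0,0,0,-0.003,0,0,0,0,0,0,0,0,0,0]'

```text
t: 28.18
tcp_pos: [0.5787, 0.0295, 0.3606]
ee_rot: [-0.614, 0.789, -0.0, 0.0]
contact_force: [0.8, -1.1, -0.1]
grip_width: 0.024
```

The lever hit its end stop: 8.6 N, angle about 1.40. I'll open, rise and clear the view.

>>> arm_command --steps '[0,0,0,0,0,0,0,0,0,0,0,0,0,0,-0.02,0,0,0,0,0,-0.04,0,0,0,0,0,-0.05,0,0,0,0,0,-0.05,0,0,0,-0.05,0,0,0,0,0,-0.05,0,0,0,0,0,-0.05,0,0,0,0,0,-0.05,0,0,0,0,0,-0.05,0,0,0,0,0]' --fingers 0.04

```text
t: 29.55
tcp_pos: [0.6403, 0.2734, 0.5207]
ee_rot: [-0.614, 0.789, -0.001, 0.001]
contact_force: [0.9, -0.1, 0.5]
grip_width: 0.0398
```

```bash
python3 - <<'E'
from h import *;from rig import *;import pickle
s=get_state();p,q=now(s);print(s['t'],p,s['joint_pos'].round(2),s['contact_force'])
S=snapshot('side');T=snapshot('top');pickle.dump({'side':S,'top':T},open('c3.pkl','wb'))
a=crop(S,205,155,95,110,5);b=crop(T,235,130,60,110,5)
def draw(o,C,x0,y0,P,col): cv2.polylines(o,[((proj(C,P)-[x0,y0]+.5)*5).round().astype(int).reshape(-1,1,2)],True,col,1)
t=np.linspace(0,6.28,40);c=lambda r,z,h=(.5262,-.0309):np.c_[h[0]+r*np.cos(t),h[1]+r*np.sin(t),0*t+z]
for o,C,x0,y0 in((a,S,205,155),(b,T,235,130)):
    draw(o,C,x0,y0,c(.036,.057),(0,255,0))
    L=.56535+.07*np.cos(1.363),-.03912+.07*np.sin(1.363)
    draw(o,C,x0,y0,c(.008,.216,L),(255,255,0))
cv2.imwrite('pics/fin.png',np.hstack([a,b]))
E
```

```text
29.55 [0.64029064 0.27341909 0.52074685] [ 0.03  0.8  -1.08  1.18  0.69  1.52  1.97] [ 0.92222007 -0.05394199  0.48511357]
```

View pics/fin.png

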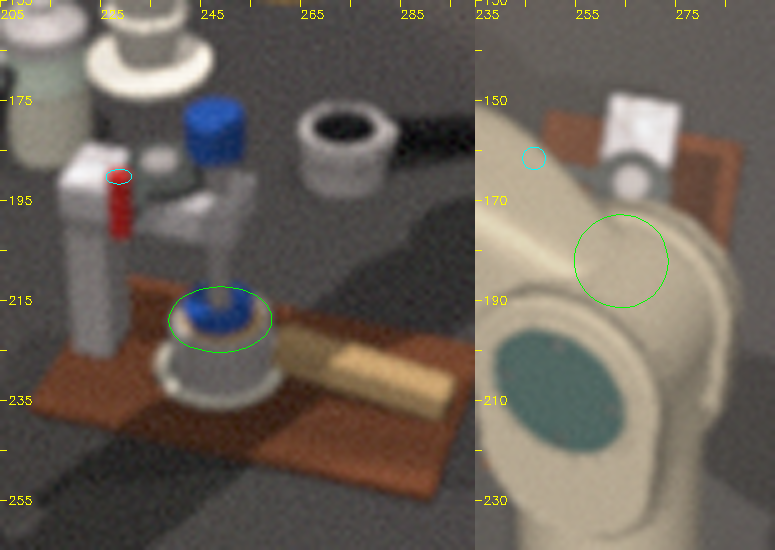

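The final side view shows the red grip exactly on the predicted locked circle (226,190), the foot on the brass disc at (246,218), the head on the target circle and the handle along the board. The spare is unmoved. I'll hand it in.

```bash
python3 -c "
from rig import *
print(close_job())"
```

```text
the job is handed in; nothing more can be done
None
```

I set the gauge portafilter on the pad, lowered the blue stop onto its brass disc and locked the clamp lever. The job was handed in at about 30 s of the 72 s allowed.

- **Placing:** The first set-down came out about 9 mm too far back, because joints 6 and 7 were at their range limits. I turned the gripper half a turn, gripped the handle again and moved it back. In the side view the head then lay on the pad centre to within about 2 mm, with the handle along the board.
- **Stop:** I pressed the knob with closed fingers. It stalled at 0.3985 m tool height (0.398 expected), and the force at the wrist rose to 8.7 N, so the foot rests on the disc without a hard press.
- **Lever:** I swung it to its end stop, which I felt at about 8.6 N and an angle of about 1.40 rad. In the last side picture the red grip sits on the predicted locked position.
- **Not checked:** In the last top picture the arm hid the head and the lever, so the final check of those is from the side camera only. The side view shows the spare portafilter, the cups and the shaker where they were. I made no separate check of the other bystanders, but the arm's path did not go near them.

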